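# Pry open a sprung seal-case lid and hold it at 60 degrees

### The job

Take the red-handled blade tool from its cradle, slip the blade under the overhanging front edge of the seal case's yellow sprung lid and lever the lid up until it stands about 60 degrees open, so that the seals can be inspected. Finish while holding it there, still, on the blade of the gripped tool alone (gripper and arm not touching the lid): nothing is put down or let go at the end. Never let the raised lid snap back, and leave the other things on the bench where they are.

Things in the scene. Friction and masses are not known exactly. Their poses are not given: they have to be found in the camera images.
- seal_case: Black case fixed to the bench, box 150 deep (x) x 200 wide (y) x 58 mm tall; origin under the box's centre, x from its front (robot side) to its hinge, z up. All along the front a ledge sticks out 16 mm, its top 42 mm above the bench. The lid overhangs it, so a slot 16 mm high, 16 mm deep (then the front wall), 200 mm wide, open to the front and sides, takes the blade.
- lid (a joint): Angle of the yellow lid, rad: 0 shut, grows as its front edge rises; 1.047 = 60 degrees, stop at 1.8. Spring and weight shut it from any angle: about 2 N under the front edge holds it up; let go, it snaps shut. Flat plate, no handle, 166 mm from hinge to front edge, 204 mm wide, 4 mm thick, about 0.18 kg; underside 58 mm above the bench when shut.
- lid_edge (a point): Middle of the lid's front (free) edge, on its underside; moves with the lid. x along the lid from edge to hinge, y along the hinge, z out of the lid's top face. Shut: 91 mm in front of the case's origin, 58 mm above the bench.
- lid_hinge (a point): Middle of the lid's hinge line, on the lid's underside plane, 75 mm behind the case's origin, 58 mm above the bench; axes move with the lid as for lid_edge.
- cradle: Fixed cradle: aluminium plate 110 x 60 x 5 mm with two grey notched uprights, 10 mm long (x), centred 36 mm before and behind its middle, 36 mm wide (y), tops at 32 mm, notch floors 24 mm above the bench. Origin under its centre; x along the tool. The 62 mm of handle between the uprights is free to grip from above.
- blade_tool: Blade tool, loose, about 0.09 kg, lying in the cradle's notches: red handle 90 long (x) x 22 wide (y) x 24 mm tall (z), with a flat steel blade ahead of it (+x), 55 mm long, 18 mm wide (y), 2.5 mm thick (z), at the handle's mid height. Origin under the handle's centre, z up; lift it straight up out of the notches.
- tool_grip (a point): Centre of the handle, 12 mm above the tool's underside, where it balances; axes as the tool. In the cradle it is 36 mm above the bench.
- blade_tip (a point): Middle of the blade's front end, at half its thickness, 100 mm ahead of tool_grip along the tool's x.
- jar: Bystander, loose: white screw-top jar of seal lubricant, 44 mm across, 50 mm tall. Origin at its underside.
- regulator: Bystander, loose: round black regulator with a yellow cap, 68 mm across, 43 mm tall. Origin at its underside.
- gauge: Bystander, loose: steel block with a round dial gauge standing on it, 50 x 40 mm, 96 mm tall. Origin at its underside.
- screwdriver: Bystander, loose: blue-handled screwdriver, 170 mm long, lying. Origin at its underside.
- fitting_a: Bystander, loose: brass hose fitting, 34 mm across, 46 mm tall. Origin at its underside.
- fitting_b: Bystander, loose: steel hose fitting, 36 mm across, 40 mm tall. Origin at its underside.
- wrench: Bystander, loose: steel spanner, 180 mm long, lying flat. Origin at its underside.
Things that resemble listed ones, but are neither listed nor needed, are in the scene too. There is more than one size of the blade_tool; the job needs the smaller.

How it is judged:
By the outcome, as a careful person would: the job done as asked, in the order asked, and still so for the second after the job is handed in, while the arm keeps its last pose, push and grip.
It also fails if it takes over 53 s, if anything falls off the work surface, if the arm or the gripper's body presses on something with over 40 N, if the wrist force passes 120 N, or if a joint passes its speed limit or range.

### The arm

A 6-joint arm with a two-finger parallel gripper is mounted at the origin on the work surface. World frame = base frame: x ahead of the robot, y to its left, z up, the work surface at z = 0. Lengths are in m, angles in rad, forces in N, time in s.
With the tool pointing down it reaches from about 0.25 to 0.8 m from the base axis. Payload 8.5 kg.
Tool frame: the origin (TCP) lies at the very end of the fingers, on their centre line; the grasp point (between the pads) lies 19 mm behind it; z points along the fingers, y is the line along which they close (so a half turn about z gives the same grasp; the last joint's range is limited). The gripper opens to 85 mm and grips with 20 to 120 N. Pads are 22 mm wide; open, the fingers measure 114 mm over their backs; the gripper's body (76 mm by 85 mm) begins 54 mm behind the grasp point. The pads swing forward as they close: fully open they stand 13 mm farther back than shut.
Start: joints at [1.25, 0.238, -0.013, 1.319, 0, 1.571], TCP at [0.166, 0.498, 0.231] pointing down, gripper open.
Joint ranges: [-2.66, 2.66], [-1.03, 1.9], [-1.14, 1.46], [-1.82, 2.27], [-1.45, 1.34], [-3.14, 3.14]. Speed limits (rad/s): [2.22, 2.22, 2.79, 3.14, 3.14, 3.14].

### API

Orientations are given as a unit quaternion [x, y, z, w].
In Python, from rig import read_state, read_camera, close_job gives the robot as it stands.
- The arm moves only by the tool jog_arm, called after "Request:" as name([rows], argument=value, ...), one row to a line, values as JSON. Schema: {"type":"object","properties":{"offsets":{"type":"array","items":{"type":"array","items":{"type":"number"},"minItems":4,"maxItems":4},"minItems":1,"maxItems":10},"jaw":{"type":"number"},"grip_n":{"type":"number"},"only":{"type":"string"},"quiet":{"type":"boolean"},"lines":{"type":"string"}},"required":["offsets"],"additionalProperties":false}. offsets is a list of rows, 1 to 10 of them, each of 4 numbers: dx, dy, dz in m, then a turn about the tool's z in rad; each row shifts and turns the commanded pose from where the row before left it, along the tool's axes as they then stand; what a row does not reach is not made up. A row lasts 1/10 s, in which the tool goes at most 0.05 m and 0.15 rad, less where a joint would pass 70% of its speed; a pose out of reach is approached as far as the arm can. jaw is the finger opening in m, set as the call begins (left out keeps the last). The fingers move at their own pace and stop on an object; grip_n is the grip in N (left out, the last holds). Time passes only in rows, so rows that do not move let the fingers close. The tool returns the time, the measured TCP pose, the force, the opening and the grip force at its end. only (a regular expression) keeps the lines of the reply that match it, lines (a string "A,B") keeps lines A to B, and quiet returns only ok. Input that does not fit is refused with a message, and nothing moves.
- read_state(): the state, without advancing time (a new reading comes with each control period).
- read_camera(name): name is "scene" or "top"; returns a dict with "color" (384x512x3 uint8, red, green, blue), "vertical_fov" (degrees; the focal length in pixels is half the picture's height over the tangent of half this angle, whatever the lens; pixels are square), "cx", "cy" (the principal point, pixels), "world_from_camera" (4x4, takes a point from camera to world coordinates). Camera axes: x right, y down, z forward; pixel columns grow to the right and rows downward; lengths in m; the calibration is good to about 2 mm. A picture is of the moment at which its call begins. There is no depth.
- close_job(): hands the job in; it is judged then, once.
The state is a dict: "clock": time; "joint_positions": joint angles; "qvel": joint speeds; "joint_efforts": joint torques, N m; "tool_pos": TCP position; "tcp_rot": TCP orientation; "force": force on the tool from outside, world axes, zero at the start; "moment": the same for the moment, N m; "gripper_width": finger opening in m; "grip_force": force on a finger pad.
Only numpy, scipy, OpenCV 4.12 (cv2) and the standard library are available. Lean on these libraries where they do the work, as an engineer would, in place of code of your own. Each camera call takes 0.05 s, during which the arm holds its last target. There are 200 camera calls.

## Working session

There is one attempt and no reset: what is moved stays moved. The work goes in short steps, Python scripts to look and compute and a tool call to move; the robot and the scene stay as the last step left them, time stands still between calls to the robot, and variables do not carry over. Pictures are saved under pics/ and viewed, at most 10 in all, crops included, and the job is handed in when it is done.

```bash
ls; mkdir -p pics; cat > h.py <<'E'
import numpy as np,cv2
from rig import read_state,read_camera
def cam(n):
    d=read_camera(n);return d
def ray(d,u,v):
    f=d["color"].shape[0]/2/np.tan(np.radians(d["vertical_fov"])/2)
    T=np.array(d["world_from_camera"]);r=T[:3,:3]@np.array([(u-d["cx"])/f,(v-d["cy"])/f,1]);return T[:3,3],r
def onz(d,u,v,z):
    o,r=ray(d,u,v);return o+r*(z-o[2])/r[2]
def proj(d,p):
    f=d["color"].shape[0]/2/np.tan(np.radians(d["vertical_fov"])/2)
    T=np.linalg.inv(np.array(d["world_from_camera"]));q=T[:3,:3]@np.array(p)+T[:3,3];return q[:2]/q[2]*f+np.array([d["cx"],d["cy"]])
def save(n,im,s=1):
    cv2.imwrite("pics/"+n,cv2.resize(im[...,::-1],None,fx=s,fy=s,interpolation=cv2.INTER_CUBIC))
E
python3 - <<'E'
from h import *
import pickle
D={n:cam(n) for n in("top","scene")};pickle.dump(D,open("d0.pkl","wb"))
for n in D:
    save(n+"0.png",D[n]["color"],1.5);print(n,D[n]["vertical_fov"],D[n]["cx"],D[n]["cy"],np.round(D[n]["world_from_camera"],3))
print(read_state())
E
```

```text
pics
top 52.6662651680909 258.6276286158857 194.1884903904462 [[-1.00e-03 -9.81e-01  1.92e-01  2.89e-01]
 [-1.00e+00 -1.00e-03 -1.00e-02  7.10e-02]
 [ 1.00e-02 -1.92e-01 -9.81e-01  1.40e+00]
 [ 0.00e+00  0.00e+00  0.00e+00  1.00e+00]]
scene 47.816308586445295 253.49877964145418 192.54381583292871 [[ 0.633  0.469 -0.616  1.343]
 [ 0.774 -0.406  0.486 -0.551]
 [-0.023 -0.784 -0.62   0.856]
 [ 0.     0.     0.     1.   ]]
{'clock': 0.1, 'joint_positions': array([ 1.24999512e+00,  2.38743112e-01, -1.41474148e-02,  1.31918493e+00,
       -9.32429185e-06,  1.57079048e+00]), 'qvel': array([-6.30523356e-04, -2.00866981e-05,  1.70656340e-03, -3.64069028e-04,
        1.08794884e-03,  4.55670008e-05]), 'joint_efforts': array([ 3.15687003e-04, -5.39719284e+01,  3.46998453e+01,  1.35214016e-02,
        2.24182008e-05,  2.06246676e-05]), 'tool_pos': array([0.16543747, 0.4978784 , 0.23073897]), 'tcp_rot': array([ 1.59710759e-01,  9.87163646e-01, -6.32098236e-04, -9.75466270e-05]), 'force': array([-0.53483365, -0.18074478,  0.07121159]), 'moment': array([-0.029332  ,  0.04432997, -0.00943268]), 'grip_force': 0.0, 'gripper_width': 0.08516920882033038}
```

View pics/top0.png

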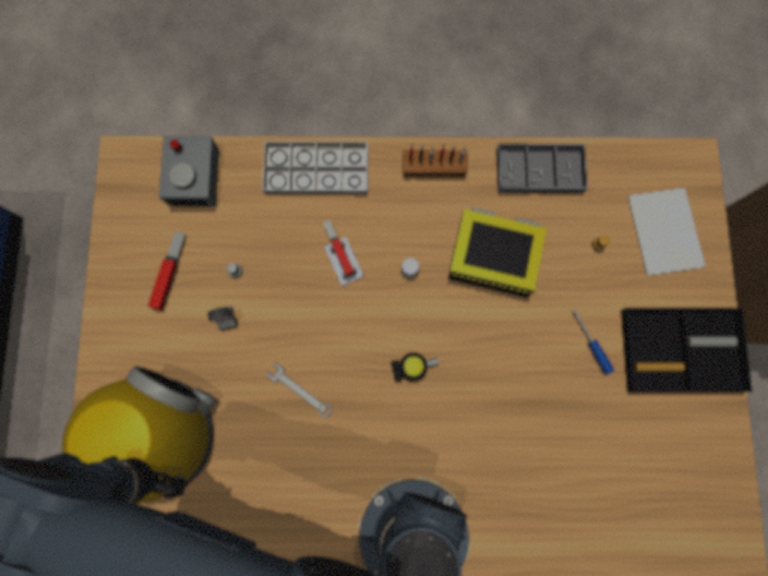

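View pics/scene0.png

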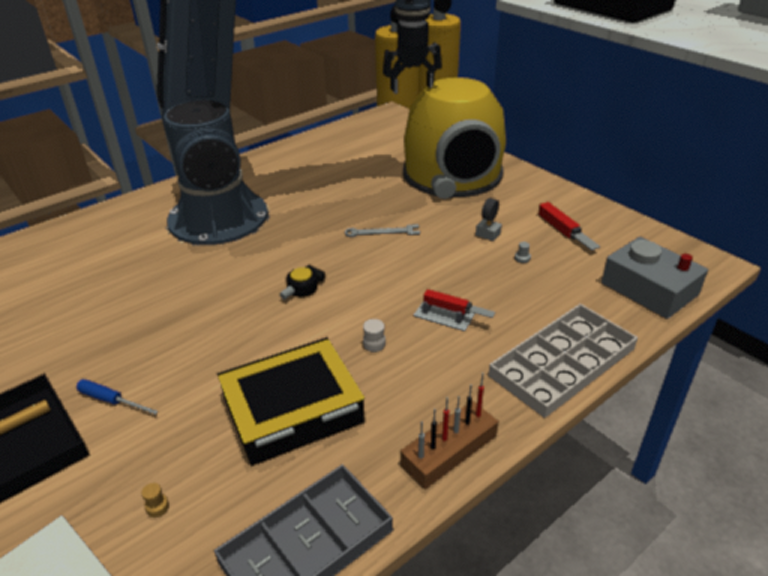

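The top view shows the case at px (498,250), with its lid yellow and its hinges on the far side. What could be taken for the tool:
- a red-handled tool in the aluminium cradle at (342,257)
- a larger red-handled tool lying loose at (168,270)
- red drivers in the rack at (435,160)

I choose the one in the cradle: it is the smaller and matches the description. I'll check it in a crop and measure.

```bash
python3 - <<'E'
from h import *
import pickle
D=pickle.load(open("d0.pkl","rb"))
T=D["top"];S=D["scene"]
a=cv2.resize(T["color"][130:210,190:270],None,fx=5,fy=5,interpolation=cv2.INTER_CUBIC)
b=cv2.resize(S["color"][170:250,265:345],None,fx=5,fy=5,interpolation=cv2.INTER_CUBIC)
save("crop1.png",np.hstack([a,b]))
def comps(d,kind,box):
    h=cv2.cvtColor(d["color"],cv2.COLOR_RGB2HSV)
    m=(cv2.inRange(h,(0,150,90),(7,255,255))|cv2.inRange(h,(172,150,90),(180,255,255))) if kind=="r" else cv2.inRange(h,(24,150,90),(34,255,255))
    k=np.zeros_like(m);x0,y0,x1,y1=box;k[y0:y1,x0:x1]=m[y0:y1,x0:x1]
    c=max(cv2.findContours(k,cv2.RETR_EXTERNAL,cv2.CHAIN_APPROX_NONE)[0],key=cv2.contourArea);return c
def rect(d,c,z):
    p=np.array([onz(d,*q,z)[:2] for q in c[:,0].astype(float)],np.float32)*1000
    return cv2.minAreaRect(p),cv2.boxPoints(cv2.minAreaRect(p)).round()
for n,d,rb,bb,yb in(("top",T,(205,140,245,200),(90,160,125,215),(290,130,375,205)),("scene",S,(270,185,325,220),(350,130,400,170),(140,220,250,310))):
    for nm,k,box,z in(("tool",'r',rb,.044),("big",'r',bb,.02),("lid",'y',yb,.062)):
        r,p=rect(d,comps(d,k,box),z);print(n,nm,np.round(r[0],1),np.round(r[1],1),round(r[2],1),p.tolist())
E
```

```text
top tool [639.5 166.5] [89.6 17.8] 26.4 [[595.0, 155.0], [603.0, 139.0], [684.0, 179.0], [676.0, 194.0]]
top big [578.3 605.3] [ 30.3 122.4] 75.8 [[515.0, 606.0], [634.0, 576.0], [641.0, 605.0], [523.0, 635.0]]
top lid [ 653.1 -204.8] [204.5 160.3] 76.3 [[551.0, -285.0], [707.0, -323.0], [755.0, -124.0], [599.0, -87.0]]
scene tool [642.2 164.8] [88.8 25.8] 25.0 [[596.0, 158.0], [607.0, 134.0], [688.0, 172.0], [677.0, 195.0]]
scene big [569.9 609.8] [ 31.2 123.8] 76.7 [[506.0, 609.0], [627.0, 580.0], [634.0, 611.0], [513.0, 639.0]]
scene lid [ 657.1 -209.8] [203.  160.1] 76.4 [[555.0, -290.0], [711.0, -327.0], [759.0, -130.0], [603.0, -92.0]]
```

View pics/crop1.png

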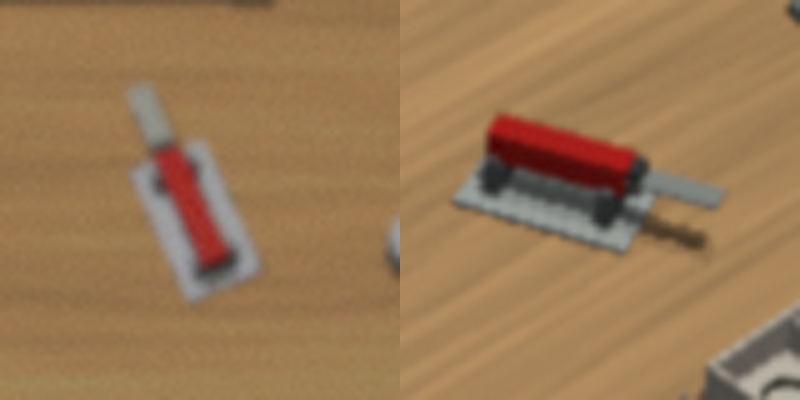

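The crop confirms it: a red handle 89 mm long lies on the cradle's uprights with a short steel blade, and the loose look-alike's handle is 122 mm. A tall yellow machine stands near the gripper, so I locate it before moving.

```bash
python3 - <<'E'
from h import *
import pickle
D=pickle.load(open("d0.pkl","rb"));T=D["top"];S=D["scene"]
for u,v in((404,170),(505,175),(455,190)): print("base",onz(S,u/1.5,v/1.5,0).round(3))
# top of dome: scene px (457,80); top-view silhouettes at several heights
for z in(.1,.2,.3): print(z,[onz(T,u/1.5,v/1.5,z)[:2].round(3) for u,v in((62,435),(214,435),(140,370),(108,430))],onz(S,457/1.5,80/1.5,z).round(3))
print("tcp px",proj(S,[.166,.498,.231])*1.5,proj(T,[.166,.498,.231])*1.5)
s=read_state()
from scipy.spatial.transform import Rotation as R
M=R.from_quat(s["tcp_rot"]).as_matrix()
print((M.T@(np.array([.640,.166,.231])-s["tool_pos"])).round(3), M.round(3))
E
```

```text
base [0.126 0.504 0.   ]
base [0.33 0.69 0.  ]
base [0.298 0.532 0.   ]
0.1 [array([0.226, 0.762]), array([0.226, 0.435]), array([0.365, 0.605]), array([0.237, 0.664])] [-0.068  0.893  0.1  ]
0.2 [array([0.231, 0.709]), array([0.231, 0.407]), array([0.36 , 0.564]), array([0.241, 0.618])] [0.118 0.702 0.2  ]
0.3 [array([0.236, 0.656]), array([0.235, 0.379]), array([0.354, 0.523]), array([0.245, 0.573])] [0.305 0.512 0.3  ]
tcp px [412.45223842  93.45241416] [159.85219576 470.40794261]
[-0.555 -0.165 -0.   ] [[-0.949  0.315 -0.   ]
 [ 0.315  0.949 -0.001]
 [-0.    -0.001 -1.   ]]
```

Request:
jog_arm([
  [-0.014,-0.043,0,0],
  [-0.014,-0.043,0,0],
  [-0.014,-0.043,0,0],
  [-0.014,-0.043,0,0],
  [-0.04,0,0,0],
  [-0.04,0,0,0],
  [-0.04,0,0,0],
  [-0.04,0,0,0],
  [-0.04,0,0,0],
  [-0.04,0,0,0],
], jaw=0.085)

```text
clock: 1.1
tool_pos: [0.3936, 0.2406, 0.2311]
tcp_rot: [0.16, 0.987, -0.0, -0.0]
force: [0.3, 0.1, 1.0]
gripper_width: 0.085
grip_force: 0.0
```

```bash
cat >> h.py <<'E'
from scipy.spatial.transform import Rotation as R
def togo(p,yaw):
    "tool-axes translation to p, then tool-z turn so y_tool has this world yaw (deg)"
    s=read_state();M=R.from_quat(s["tcp_rot"]).as_matrix()
    d=np.array(p)-s["tool_pos"];y=np.degrees(np.arctan2(M[1,1],M[0,1]))
    t=-np.radians((yaw-y+180)%360-180)
    M2=M@R.from_euler("z",t).as_matrix()
    print("clock",round(s["clock"],2),"pos",s["tool_pos"].round(4),"yaw",round(y,2),"turn",round(t,4),"d before",(M.T@d).round(4),"d after",(M2.T@d).round(4),"F",np.round(s["force"],1),"w",round(s["gripper_width"],4),"j",np.round(s["joint_positions"],2))
E
python3 -c "
from h import *
togo([.640,.166,.231],116.0)"
```

```text
clock 1.1 pos [0.3936 0.2406 0.2311] yaw 71.6 turn -0.7749 d before [-2.574e-01  7.000e-03  1.000e-04] d after [-1.888e-01 -1.751e-01  1.000e-04] F [0.3 0.1 1. ] w 0.085 j [ 0.55  0.13 -0.15  1.29  0.    0.87]
```

Request:
jog_arm([
  [-0.04,0,0,0],
  [-0.04,0,0,0],
  [-0.04,0,0,0],
  [-0.04,0,0,0],
  [-0.04,0,0,0],
  [-0.04,0,0,-0.1],
  [0,0,0,-0.14],
  [0,0,0,-0.14],
  [0,0,0,-0.14],
  [0,0,0,-0.14],
], quiet=true)

```text
ok
```

Request:
jog_arm([
  [0,0,0,-0.11],
  [0,0,0.03,0],
  [0,0,0.03,0],
  [0,0,0,0],
])

```text
clock: 2.5
tool_pos: [0.6175, 0.1653, 0.1671]
tcp_rot: [-0.223, 0.975, -0.0, -0.004]
force: [-0.5, -0.4, -1.0]
gripper_width: 0.0853
grip_force: 0.0
```

```bash
python3 - <<'E'
from h import *
togo([.640,.166,.017],116.0)
d=cam("top");e=cam("scene")
a=cv2.resize(d["color"][120:220,180:280],None,fx=4,fy=4,interpolation=cv2.INTER_CUBIC)
b=cv2.resize(e["color"][140:240,250:350],None,fx=4,fy=4,interpolation=cv2.INTER_CUBIC)
save("crop2.png",np.hstack([a,b]))
E
```

```text
clock 2.5 pos [0.6175 0.1653 0.1671] yaw 115.74 turn -0.0046 d before [-0.0217 -0.0093  0.1499] d after [-0.0216 -0.0094  0.1499] F [-0.5 -0.4 -1. ] w 0.0853 j [ 0.26  0.47  0.16  1.28 -0.   -0.19]
```

View pics/crop2.png

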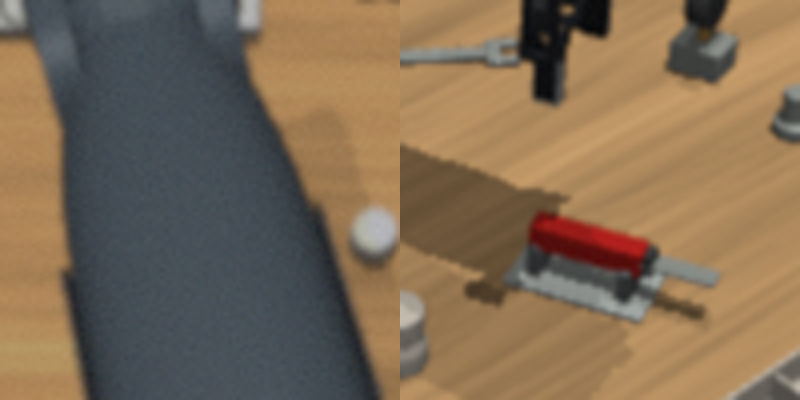

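The gripper hangs above and behind the cradle. In the scene crop the tool sits undisturbed, with its handle at about (590,240). I check the jar's clearance to the open fingers.

```bash
python3 - <<'E'
from h import *
import pickle
D=pickle.load(open("d0.pkl","rb"));T=D["top"]
print("jar",onz(T,410/1.5,266/1.5,.05))
# top view: blade and cradle plate edges, cross-check of axis
h=cv2.cvtColor(T["color"],cv2.COLOR_RGB2HSV)
m=(cv2.inRange(h,(0,0,110),(180,60,255)))
k=np.zeros_like(m);k[140:200,205:250]=m[140:200,205:250]
for c in cv2.findContours(k,cv2.RETR_EXTERNAL,cv2.CHAIN_APPROX_NONE)[0]:
    if cv2.contourArea(c)>30:
        for z in(.005,.036):
            p=np.array([onz(T,*q,z)[:2] for q in c[:,0].astype(float)],np.float32)*1000;print(z,cv2.minAreaRect(p))
E
```

```text
jar [0.61419137 0.00431022 0.05      ]
0.005 ((638.6392822265625, 166.66847229003906), (112.61669158935547, 62.15437316894531), 24.991376876831055)
0.036 ((630.8631591796875, 164.5341796875), (110.11357116699219, 60.77293014526367), 24.9913330078125)
0.005 ((719.7681274414062, 202.80960083007812), (47.786537170410156, 18.033559799194336), 21.853805541992188)
0.036 ((710.1886596679688, 199.87197875976562), (46.72441101074219, 17.63274383544922), 21.8537654876709)
```

Request:
jog_arm([
  [-0.011,-0.005,0,0],
  [-0.011,-0.004,0,0],
  [0,0,0.03,0],
  [0,0,0.03,0],
  [0,0,0,0],
  [0,0,0,0],
])

```text
clock: 3.2
tool_pos: [0.6442, 0.1675, 0.1129]
tcp_rot: [-0.223, 0.975, -0.0, 0.0]
force: [-0.1, 0.3, 0.5]
gripper_width: 0.0849
grip_force: 0.0
```

```bash
python3 -c "
from h import *
togo([.6395,.1665,.017],115.0)"
```

```text
clock 3.2 pos [0.6442 0.1675 0.1129] yaw 115.74 turn 0.0129 d before [0.0048 0.0011 0.0959] d after [0.0048 0.0011 0.0959] F [-0.1  0.3  0.5] w 0.0849 j [ 0.25  0.53  0.13  1.17 -0.   -0.19]
```

Request:
jog_arm([
  [0.005,0.001,0,0.013],
  [0,0,0.024,0],
  [0,0,0.024,0],
  [0,0,0.024,0],
  [0,0,0.014,0],
  [0,0,0.010,0],
  [0,0,0,0],
  [0,0,0,0],
])

```text
clock: 4.0
tool_pos: [0.6393, 0.1663, 0.0163]
tcp_rot: [-0.216, 0.976, -0.0, 0.001]
force: [-0.1, 1.0, 0.8]
gripper_width: 0.0851
grip_force: 0.0
```

```bash
python3 -c "
from h import *
togo([.6395,.1665,.017],115.0)
save('crop3.png',cam('scene')['color'][150:240,250:350],5)"
```

```text
clock 4.0 pos [0.6393 0.1663 0.0163] yaw 114.99 turn -0.0002 d before [-0.0003  0.0001 -0.0007] d after [-0.0003  0.0001 -0.0007] F [-0.1  1.   0.8] w 0.0851 j [ 0.25  0.6  -0.02  0.96 -0.   -0.18]
```

View pics/crop3.png

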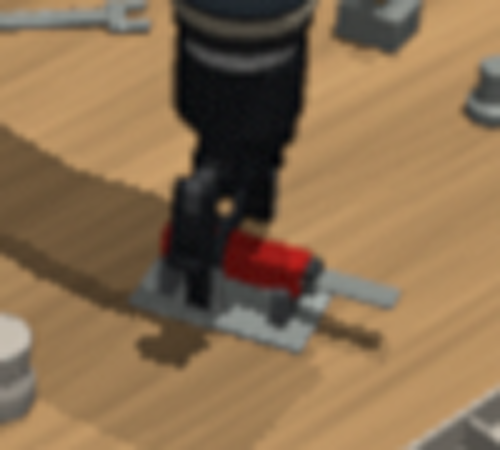

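The fingers straddle the handle between the uprights (finger at (195,245), handle at (265,260)). I close them and lift.

Request:
jog_arm([
  [0,0,0,0],
  [0,0,0,0],
  [0,0,0,0],
  [0,0,0,0],
  [0,0,0,0],
  [0,0,0,0],
  [0,0,0,0],
  [0,0,0,0],
], jaw=0.015, grip_n=110)

```text
clock: 4.85
tool_pos: [0.6389, 0.1661, 0.0157]
tcp_rot: [-0.216, 0.976, -0.0, 0.0]
force: [-0.8, -0.9, 5.6]
gripper_width: 0.0209
grip_force: 107.7
```

Request:
jog_arm([
  [0,0,-0.01,0],
  [0,0,-0.02,0],
  [0,0,-0.03,0],
  [0,0,-0.04,0],
  [0,0,-0.04,0],
  [0,0,0,0],
  [0,0,0,0],
])

```text
clock: 5.55
tool_pos: [0.6392, 0.1662, 0.1565]
tcp_rot: [-0.216, 0.976, -0.0, 0.001]
force: [0.3, 0.6, -1.2]
gripper_width: 0.0206
grip_force: 107.4
```

```bash
python3 -c "
from h import *
togo([.5,-.169,.15],76.3)
save('crop4.png',cam('scene')['color'][110:240,230:370],4)"
```

```text
clock 5.55 pos [0.6392 0.1662 0.1565] yaw 114.99 turn 0.6753 d before [ 0.2678 -0.245   0.0061] d after [ 0.0558 -0.3586  0.0061] F [ 0.3  0.6 -1.2] w 0.0206 j [ 0.25  0.5   0.19  1.26 -0.   -0.18]
```

View pics/crop4.png

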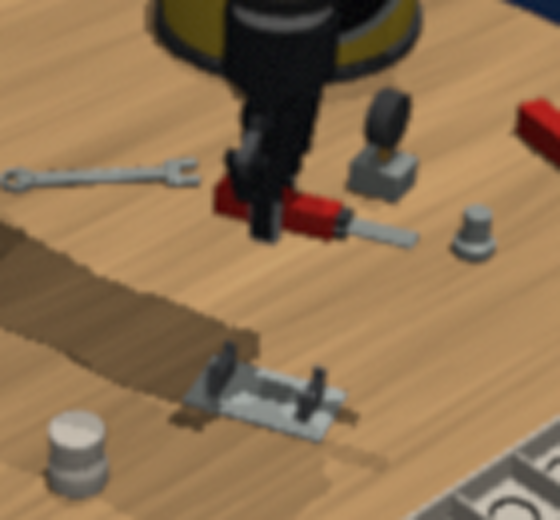

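The tool is out of the cradle, level in the fingers (handle (280,205), blade tip (412,238)), and the cradle is empty. Next I go to in front of the case.

Request:
jog_arm([
  [0.034,-0.024,0,0],
  [0.034,-0.024,0,0],
  [0.034,-0.024,0,0],
  [0.034,-0.024,0,0],
  [0.034,-0.024,0,0],
  [0.034,-0.024,0,0],
  [0.034,-0.024,0,0],
  [0.034,-0.024,0,0],
  [0.034,-0.022,0,0],
  [0,0,0,0.135],
], quiet=true)

```text
ok
```

Request:
jog_arm([
  [0,0,0,0.135],
  [0,0,0,0.135],
  [0,0,0,0.135],
  [0,0,0,0.135],
  [0,0,0,0],
  [0,0,0,0],
])

```text
clock: 7.2
tool_pos: [0.4511, -0.1569, 0.1544]
tcp_rot: [0.117, 0.993, 0.0, -0.001]
force: [0.4, -0.7, -0.7]
gripper_width: 0.0205
grip_force: 107.5
```

```bash
python3 - <<'E'
from h import *
import pickle
togo([.4507,-.1572,.1],76.3)
D={n:cam(n) for n in("top","scene")};pickle.dump(D,open("d1.pkl","wb"))
save("top1.png",D["top"]["color"][110:230,230:380],4)
save("scene1.png",D["scene"]["color"][130:320,100:310],3)
E
```

```text
clock 7.2 pos [ 0.4511 -0.1569  0.1544] yaw 76.54 turn 0.0042 d before [ 0.0003 -0.0004  0.0544] d after [ 0.0003 -0.0004  0.0544] F [ 0.4 -0.7 -0.7] w 0.0205 j [-0.33  0.2  -0.27  1.11 -0.   -0.1 ]
```

View pics/scene1.png

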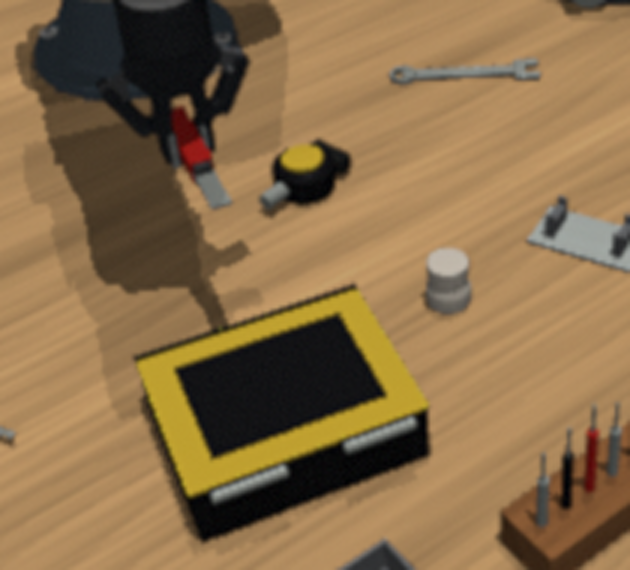

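View pics/top1.png

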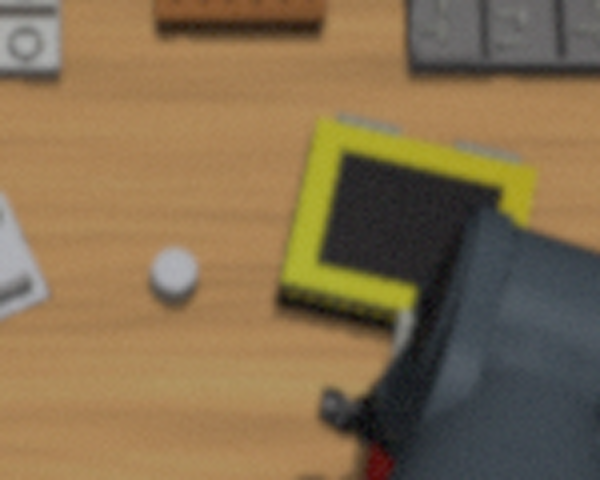

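In the scene crop the blade tip is at about (215,203), clear of the regulator. The front edge of the lid runs from (135,357) to (357,288), with a thin dark strip ahead of the yellow. I check the blade tip and refine the edge.

```bash
python3 - <<'E'
from h import *
import pickle
D=pickle.load(open("d1.pkl","rb"));S=D["scene"];T=D["top"]
c=np.array([.9715,-.237]);g=np.array([.4511,-.1569])
tip=np.r_[g+.1*c,.1734];root=np.r_[g+.045*c,.1734]
for p in(root,tip): print("exp crop px",((proj(S,p)-[100,130])*3).round(1))
# blade (grey) mask in scene near tip
h=cv2.cvtColor(S["color"],cv2.COLOR_RGB2HSV);x,y=155,180
m=np.zeros(h.shape[:2],np.uint8);m[180:205,155:185]=cv2.inRange(h,(0,0,90),(180,70,255))[180:205,155:185]
k=max(cv2.findContours(m,cv2.RETR_EXTERNAL,cv2.CHAIN_APPROX_NONE)[0],key=cv2.contourArea);
print("blade box crop px",((cv2.boxPoints(cv2.minAreaRect(k))-[100,130])*3).round().tolist())
hz=cv2.cvtColor(D["scene"]["color"],cv2.COLOR_RGB2HSV)
for z in(.058,.062): print(z,[onz(S,u/3+100,v/3+130,z)[:2].round(4) for u,v in((135,357),(355,287),(137,362),(358,292))])
# lid frame fit: front edge columns profile
for t in(.3,.5,.7):
    a=np.array([135,357])/3+[100,130];b=np.array([355,287])/3+[100,130];q=a+(b-a)*t
    print([S["color"][int(round(q[1]+dy)),int(round(q[0]))].tolist() for dy in range(-3,5)])
E
```

```text
exp crop px [202.2 166.9]
exp crop px [221.2 202.2]
blade box crop px [[194.0, 180.0], [211.0, 169.0], [231.0, 200.0], [213.0, 211.0]]
0.058 [array([ 0.5486, -0.2847]), array([ 0.6   , -0.0896]), array([ 0.5551, -0.2862]), array([ 0.6072, -0.0914])]
0.062 [array([ 0.5526, -0.286 ]), array([ 0.6037, -0.0919]), array([ 0.559 , -0.2876]), array([ 0.6109, -0.0937])]
[[159, 125, 85], [149, 118, 81], [90, 76, 50], [74, 63, 27], [144, 121, 35], [184, 155, 46], [190, 160, 47], [192, 161, 49]]
[[192, 151, 102], [180, 142, 96], [118, 97, 63], [78, 67, 31], [140, 118, 34], [183, 154, 45], [191, 160, 47], [192, 161, 49]]
[[185, 147, 100], [138, 111, 77], [68, 56, 39], [98, 83, 27], [174, 146, 43], [191, 160, 47], [191, 160, 47], [191, 161, 47]]
```

```bash
python3 -c "
from h import *
S=cam('scene');print(onz(S,100+265/3,130+200/3,.02))"
```

```text
[ 0.3963553  -0.06112034  0.02      ]
```

Request:
jog_arm([
  [0,0,0.03,0.004],
  [0,0,0.03,0],
  [0,0,0.03,0],
  [0,0,0.02,0],
  [0,0,0.013,0],
  [0,0,0,0],
  [0,0,0,0],
])

```text
clock: 8.05
tool_pos: [0.4518, -0.1572, 0.0325]
tcp_rot: [0.121, 0.993, -0.0, -0.0]
force: [-0.3, 0.5, -1.2]
gripper_width: 0.0209
grip_force: 107.5
```

```bash
python3 -c "
from h import *
togo([.4507,-.1572,.031],76.3)
save('pre.png',cam('scene')['color'][160:270,130:260],6)"
```

```text
clock 8.05 pos [ 0.4518 -0.1572  0.0325] yaw 76.14 turn -0.0028 d before [ 0.0011 -0.0003  0.0015] d after [ 0.0011 -0.0003  0.0015] F [-0.3  0.5 -1.2] w 0.0209 j [-0.33  0.32 -0.46  0.79 -0.   -0.09]
```

View pics/pre.png

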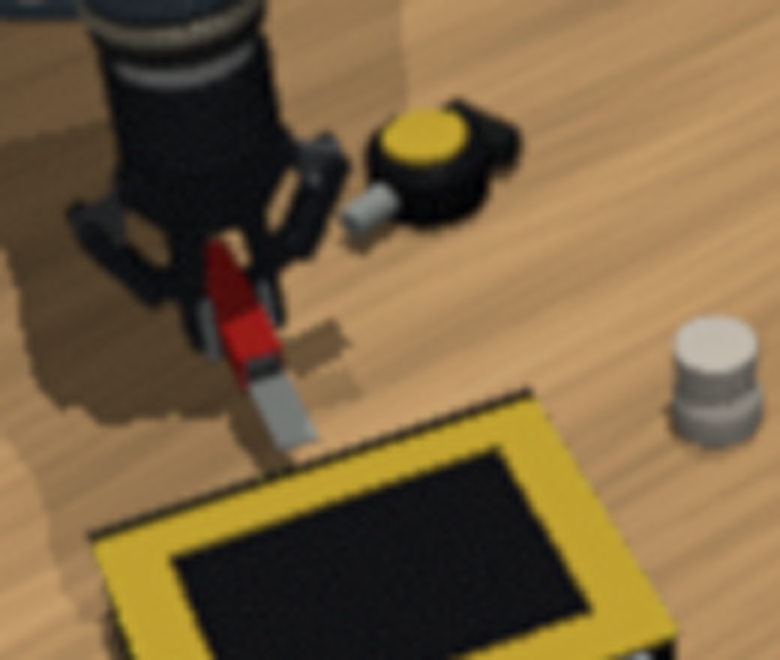

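The blade is lined up with the middle of the front edge, its tip at (298,445), just short of the lid. I drop it 1.5 mm and advance with a watch on the force.

Request:
jog_arm([
  [0,0,0.0015,0],
  [-0.006,0,0,0],
  [-0.006,0,0,0],
  [-0.006,0,0,0],
  [-0.006,0,0,0],
  [-0.005,0,0,0],
  [0,0,0,0],
])

```text
clock: 8.8
tool_pos: [0.4808, -0.1644, 0.0308]
tcp_rot: [0.121, 0.993, -0.0, 0.0]
force: [-0.1, -0.4, -0.8]
gripper_width: 0.0202
grip_force: 107.5
```

Request:
jog_arm([
  [-0.003,0,0,0],
  [-0.003,0,0,0],
  [0,0,0,0],
])

```text
clock: 9.1
tool_pos: [0.4862, -0.1657, 0.0308]
tcp_rot: [0.121, 0.993, -0.0, 0.0]
force: [0.3, 0.3, -1.3]
gripper_width: 0.0206
grip_force: 107.5
```

Request:
jog_arm([
  [-0.002,0,0,0],
  [-0.002,0,0,0],
  [0,0,0,0],
])

```text
clock: 9.4
tool_pos: [0.4866, -0.1657, 0.0302]
tcp_rot: [0.121, 0.993, 0.0, -0.003]
force: [-10.4, 2.7, 5.7]
gripper_width: 0.0209
grip_force: 108.3
```

```bash
python3 -c "
from h import *
togo([.4507,-.1572,.031],76.3)
S=cam('scene')
for p in ((.575,-.188,.062),): print((proj(S,p)-[130,160])*6)
save('ins.png',S['color'][160:270,130:260],6)"
```

```text
clock 9.4 pos [ 0.4866 -0.1657  0.0302] yaw 76.08 turn -0.0039 d before [ 0.0369 -0.0004 -0.0006] d after [ 0.0369 -0.0002 -0.0006] F [-10.4   2.7   5.7] w 0.0209 j [-0.33  0.38 -0.38  0.83 -0.   -0.08]
[314.09106383 457.23499815]
```

View pics/ins.png

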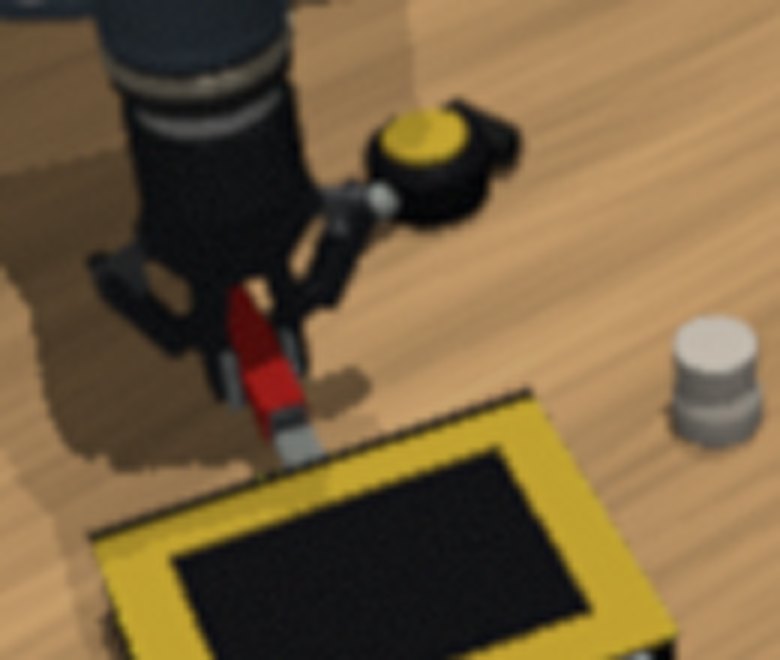

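The view is as predicted: the blade goes under the lid edge at (305,462), and 10.7 N of push means the tip is on the front wall. I back off 2.5 mm (6 mm commanded), then raise it to contact and about 10 degrees.

Request:
jog_arm([
  [0.003,0,0,0],
  [0.003,0,0,0],
  [0,0,0,0],
])

```text
clock: 9.75
tool_pos: [0.4837, -0.165, 0.0309]
tcp_rot: [0.121, 0.993, -0.0, 0.0]
force: [-0.1, -0.4, -1.2]
gripper_width: 0.0207
grip_force: 107.6
```

Request:
jog_arm([
  [0,0,-0.003,0],
  [0,0,-0.003,0],
  [-0.0005,0,-0.005,0],
  [-0.0005,0,-0.005,0],
  [-0.0005,0,-0.005,0],
  [-0.0005,0,-0.005,0],
  [-0.0005,0,-0.005,0],
  [0,0,0,0],
  [0,0,0,0],
])

```text
clock: 10.65
tool_pos: [0.4866, -0.1658, 0.062]
tcp_rot: [0.121, 0.993, -0.0, 0.0]
force: [-0.2, 0.4, -2.8]
gripper_width: 0.0208
grip_force: 107.5
```

```bash
cat > lid.py <<'E'
from h import *
def lidang():
    S=cam("scene");h=cv2.cvtColor(S["color"],cv2.COLOR_RGB2HSV)
    m=np.zeros(h.shape[:2],np.uint8);m[100:310,100:270]=cv2.inRange(h,(22,120,60),(34,255,255))[100:310,100:270]
    m[165:205,185:230]=0 if False else m[165:205,185:230]
    cs=[c for c in cv2.findContours(m,cv2.RETR_EXTERNAL,cv2.CHAIN_APPROX_NONE)[0] if cv2.contourArea(c)>300]
    c=max(cs,key=cv2.contourArea);print("areas",[cv2.contourArea(k) for k in cs])
    q=cv2.approxPolyDP(cv2.convexHull(c),4,True)[:,0].astype(float);print("poly",q.tolist())
    ex=np.array([.9715,-.237,0]);ey=np.array([.237,.9715,0]);E=np.array([.572,-.187,.058]);H=E+.166*ex
    for u,v in q:
        o,r=ray(S,u,v);out=[]
        for sgn in(1,-1):
            P=H+sgn*.102*ey;p=o+r*((P-o)@ey)/(r@ey)-P
            rad=np.hypot(p@ex,p[2]);out.append((round(np.degrees(np.arctan2(p[2],-(p@ex))),1),round(rad,3)))
        print(u,v,"L",out[0],"R",out[1])
    s=read_state();print("pos",s["tool_pos"].round(4),"F",s["force"].round(1),"clk",s["clock"])
E
python3 -c "
from lid import *
lidang()"
```

```text
areas [4438.5]
poly [[218.0, 219.0], [242.0, 266.0], [162.0, 295.0], [144.0, 243.0]]
218.0 219.0 L (np.float64(8.6), np.float64(0.163)) R (np.float64(127.3), np.float64(0.759))
242.0 266.0 L (np.float64(-49.1), np.float64(0.013)) R (np.float64(130.0), np.float64(0.776))
162.0 295.0 L (np.float64(-49.9), np.float64(3.133)) R (np.float64(-39.9), np.float64(0.011))
144.0 243.0 L (np.float64(-40.7), np.float64(3.317)) R (np.float64(21.1), np.float64(0.143))
pos [ 0.4865 -0.1658  0.0619] F [-0.1 -1.2 -3.6] clk 10.7
```

The lid is up at about 9°, following the blade. I carry on along the arc.

Request:
jog_arm([
  [-0.0012,0,-0.0056,0],
  [-0.0013,0,-0.0056,0],
  [-0.0014,0,-0.0056,0],
  [-0.0014,0,-0.0056,0],
  [-0.0016,0,-0.0056,0],
  [-0.0018,0,-0.005,0],
  [-0.002,0,-0.005,0],
  [-0.0022,0,-0.0048,0],
  [-0.0024,0,-0.0047,0],
  [-0.0026,0,-0.0046,0],
])

```text
clock: 11.7
tool_pos: [0.5037, -0.17, 0.1142]
tcp_rot: [0.121, 0.993, -0.0, -0.0]
force: [0.6, 0.4, -4.1]
gripper_width: 0.0204
grip_force: 107.6
```

Request:
jog_arm([
  [0,0,0,0],
  [0,0,0,0],
])

```text
clock: 11.9
tool_pos: [0.5035, -0.17, 0.1139]
tcp_rot: [0.121, 0.993, -0.0, -0.0]
force: [-0.4, -1.0, -3.7]
gripper_width: 0.0209
grip_force: 107.5
```

```bash
python3 -c "
from lid import *
lidang()"
```

```text
areas [5369.0]
poly [[242.0, 266.0], [162.0, 295.0], [141.0, 233.0], [218.0, 207.0]]
242.0 266.0 L (np.float64(-49.1), np.float64(0.013)) R (np.float64(130.0), np.float64(0.776))
162.0 295.0 L (np.float64(-49.9), np.float64(3.133)) R (np.float64(-39.9), np.float64(0.011))
141.0 233.0 L (np.float64(-39.0), np.float64(3.298)) R (np.float64(26.9), np.float64(0.164))
218.0 207.0 L (np.float64(26.0), np.float64(0.169)) R (np.float64(126.9), np.float64(0.77))
pos [ 0.5035 -0.1699  0.1137] F [-0.2  0.4 -3.9] clk 11.95
```

```bash
python3 - <<'E'
from lid import *
import lid,pickle
D=pickle.load(open("d0.pkl","rb"));live=lid.cam
lid.cam=lambda n:D[n]
lidang()
S=live("scene");h=cv2.cvtColor(S["color"],cv2.COLOR_RGB2HSV)
m=cv2.inRange(h,(0,150,50),(7,255,255))|cv2.inRange(h,(172,150,50),(180,255,255))
k=np.zeros_like(m);k[150:250,140:210]=m[150:250,140:210]
c=max(cv2.findContours(k,cv2.RETR_EXTERNAL,cv2.CHAIN_APPROX_NONE)[0],key=cv2.contourArea)
print("red",cv2.contourArea(c),cv2.boxPoints(cv2.minAreaRect(c)).round(1).tolist())
s=read_state();ex=np.array([.9715,-.237,0]);ey=np.array([.237,.9715,0]);g=s["tool_pos"]+[0,0,.019]
for pit in(0,3,6):
    f=np.cos(np.radians(pit))*ex-np.sin(np.radians(pit))*np.array([0,0,1]);up=np.sin(np.radians(pit))*ex+np.cos(np.radians(pit))*np.array([0,0,1])
    print(pit,"front top corners",proj(S,g+.045*f+.012*up+.011*ey).round(1),proj(S,g+.045*f+.012*up-.011*ey).round(1),"front bottom",proj(S,g+.045*f-.012*up+.011*ey).round(1),"rear top",proj(S,g-.045*f+.012*up).round(1),"tip",proj(S,g+.1*f).round(1))
E
```

```text
areas [3837.0]
poly [[218.0, 226.0], [242.0, 265.0], [162.0, 295.0], [146.0, 249.0]]
218.0 226.0 L (np.float64(-2.1), np.float64(0.167)) R (np.float64(127.6), np.float64(0.752))
242.0 265.0 L (np.float64(-35.6), np.float64(0.01)) R (np.float64(129.9), np.float64(0.777))
162.0 295.0 L (np.float64(-49.9), np.float64(3.133)) R (np.float64(-39.9), np.float64(0.011))
146.0 249.0 L (np.float64(-41.8), np.float64(3.301)) R (np.float64(19.5), np.float64(0.127))
pos [ 0.5035 -0.1699  0.1137] F [-0.2  0.4 -3.9] clk 11.95
red 134.5 [[160.60000610351562, 191.1999969482422], [168.60000610351562, 187.1999969482422], [179.0, 208.0], [171.0, 212.0]]
0 front top corners [179.1 204.6] [170.9 207.1] front bottom [180.3 211.7] rear top [165.  186.9] tip [182.3 222.2]
3 front top corners [179.3 205.5] [171.1 208. ] front bottom [180.4 212.2] rear top [165.  186.3] tip [182.6 223.7]
6 front top corners [179.5 206.3] [171.3 208.8] front bottom [180.4 212.7] rear top [164.9 185.8] tip [182.8 225.2]
```

30→60 continuing: da 15.3/18.8/21.8, dh 21.7/18.8/15.3. Fine. 2 calls then measure at ~50.

Shut, the same measure reads −2°, so the lid is really at about 28–29°, in line with the arm's motion. The tool hasn't slipped.

Request:
jog_arm([
  [-0.0028,0,-0.0045,0],
  [-0.003,0,-0.0044,0],
  [-0.0031,0,-0.0043,0],
  [-0.0032,0,-0.0043,0],
  [-0.0033,0,-0.0042,0],
  [-0.0035,0,-0.004,0],
  [-0.0036,0,-0.0039,0],
  [-0.0037,0,-0.0038,0],
  [-0.0039,0,-0.0036,0],
  [-0.004,0,-0.0035,0],
])

```text
clock: 13.0
tool_pos: [0.5371, -0.1782, 0.1547]
tcp_rot: [0.121, 0.993, -0.0, 0.0]
force: [-1.8, 1.0, -2.9]
gripper_width: 0.0206
grip_force: 107.6
```

Request:
jog_arm([
  [0,0,0,0],
  [0,0,0,0],
])

```text
clock: 13.2
tool_pos: [0.5368, -0.1782, 0.1544]
tcp_rot: [0.121, 0.993, -0.0, -0.0]
force: [-1.6, 0.6, -2.1]
gripper_width: 0.0206
grip_force: 107.6
```

```bash
python3 -c "
from lid import *
lidang()"
```

```text
areas [5893.5]
poly [[222.0, 202.0], [242.0, 266.0], [163.0, 296.0], [142.0, 227.0]]
222.0 202.0 L (np.float64(45.0), np.float64(0.165)) R (np.float64(127.0), np.float64(0.784))
242.0 266.0 L (np.float64(-49.1), np.float64(0.013)) R (np.float64(130.0), np.float64(0.776))
163.0 296.0 L (np.float64(-50.1), np.float64(3.048)) R (np.float64(135.4), np.float64(0.011))
142.0 227.0 L (np.float64(-37.7), np.float64(2.928)) R (np.float64(60.2), np.float64(0.168))
pos [ 0.5366 -0.1781  0.1543] F [-1.4  1.3 -2.5] clk 13.25
```

Corrected with the shut reading, the left corner gives about 48.5°, and the arm's motion gives 49.8°. The last 11° next.

Request:
jog_arm([
  [-0.0038,0,-0.0033,0],
  [-0.004,0,-0.003,0],
  [-0.0041,0,-0.0028,0],
  [-0.0042,0,-0.0027,0],
  [-0.0042,0,-0.0025,0],
  [-0.0043,0,-0.0023,0],
  [0,0,0,0],
  [0,0,0,0],
  [0,0,0,0],
])

```text
clock: 14.15
tool_pos: [0.5604, -0.1841, 0.1709]
tcp_rot: [0.121, 0.993, -0.0, -0.0]
force: [-1.5, 1.2, -1.6]
gripper_width: 0.0202
grip_force: 107.7
```

```bash
python3 - <<'E'
from lid import *
lidang()
# +y front corner of the lid in the top view, cast on its plane
T=cam("top");h=cv2.cvtColor(T["color"],cv2.COLOR_RGB2HSV)
m=np.zeros(h.shape[:2],np.uint8);m[120:210,285:375]=cv2.inRange(h,(22,120,60),(34,255,255))[120:210,285:375]
c=max(cv2.findContours(m,cv2.RETR_EXTERNAL,cv2.CHAIN_APPROX_NONE)[0],key=cv2.contourArea)
q=cv2.approxPolyDP(cv2.convexHull(c),3,True)[:,0];print("top poly",q.tolist())
ex=np.array([.9715,-.237,0]);ey=np.array([.237,.9715,0]);H=np.array([.572,-.187,.058])+.166*ex
for a in(50,55,60,65,70):
    t=np.radians(a);p=H-ex*(.166*np.cos(t)+.004*np.sin(t))+np.array([0,0,.166*np.sin(t)+.004*np.cos(t)])+.102*ey
    print(a,"top px",proj(T,p).round(1),"scene px",proj(cam("scene"),p).round(1))
E
```

```text
areas [5606.0]
poly [[227.0, 205.0], [242.0, 267.0], [163.0, 296.0], [144.0, 231.0]]
227.0 205.0 L (np.float64(58.2), np.float64(0.156)) R (np.float64(127.3), np.float64(0.792))
242.0 267.0 L (np.float64(-57.3), np.float64(0.017)) R (np.float64(130.0), np.float64(0.775))
163.0 296.0 L (np.float64(-50.1), np.float64(3.048)) R (np.float64(135.4), np.float64(0.011))
144.0 231.0 L (np.float64(-38.4), np.float64(2.841)) R (np.float64(68.3), np.float64(0.164))
pos [ 0.5604 -0.1841  0.1709] F [-2.2  1.3 -1.9] clk 14.2
top poly [[310, 140], [340, 154], [311, 148]]
50 top px [307.7 156.5] scene px [222.7 199.4]
55 top px [308.8 152.4] scene px [224.2 199.3]
60 top px [309.9 148.3] scene px [226.  199.7]
65 top px [311. 144.] scene px [227.9 200.7]
70 top px [312.1 139.6] scene px [230.  202.1]
```

Top view, left-corner ray and arm motion all give 60–62°. I hold still and check that it stays there.

Request:
jog_arm([
  [0,0,0,0],
  [0,0,0,0],
  [0,0,0,0],
  [0,0,0,0],
  [0,0,0,0],
  [0,0,0,0],
  [0,0,0,0],
  [0,0,0,0],
  [0,0,0,0],
  [0,0,0,0],
])

```text
clock: 15.5
tool_pos: [0.5606, -0.1841, 0.171]
tcp_rot: [0.121, 0.993, -0.0, -0.0]
force: [-1.6, 1.3, -2.1]
gripper_width: 0.0205
grip_force: 107.7
```

```bash
python3 - <<'E'
from lid import *
lidang()
import pickle
d0=pickle.load(open("d0.pkl","rb"))["scene"]["color"].astype(int);d=cam("scene")["color"].astype(int)
# bystanders (scene px boxes): change in centre pixels
for n,(u,v) in dict(jar=(249,222),reg=(201,187),screwdriver=(70,262),brass=(103,332),steel=(349,168),gauge=(326,148),wrench=(255,154),cradle=(298,212)).items():
    print(n,np.abs(d-d0)[v-8:v+8,u-8:u+8].mean().round(1))
E
```

```text
areas [5684.0]
poly [[226.0, 202.0], [242.0, 266.0], [163.0, 296.0], [143.0, 228.0]]
226.0 202.0 L (np.float64(57.6), np.float64(0.163)) R (np.float64(127.1), np.float64(0.793))
242.0 266.0 L (np.float64(-49.1), np.float64(0.013)) R (np.float64(130.0), np.float64(0.776))
163.0 296.0 L (np.float64(-50.1), np.float64(3.048)) R (np.float64(135.4), np.float64(0.011))
143.0 228.0 L (np.float64(-37.8), np.float64(2.849)) R (np.float64(67.0), np.float64(0.17))
pos [ 0.5606 -0.1841  0.171 ] F [-1.2  2.7 -1.3] clk 15.55
jar 11.9
reg 5.3
screwdriver 7.8
brass 9.0
steel 10.4
gauge 7.7
wrench 11.5
cradle 54.6
```

```bash
python3 -c "
from rig import close_job
print(close_job())"
```

```text
the job is handed in; nothing more can be done
None
```

I handed the job in with the lid held still at about 60–61° open on the blade of the smaller red-handled tool; it stayed there for more than a second beforehand, nothing else on the bench appears to have moved, and 15.6 s of the 53 s had been used.

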